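# Fit the splined take-up reel on the chain winder

### The arm

A 6-joint arm with a two-finger parallel gripper is mounted at the origin on the work surface; the furniture and walls round the work are solid. World frame = base frame: x ahead of the robot, y to its left, z up, the work surface at z = 0. Lengths are in m, angles in rad, forces in N, time in s.
With the tool pointing down it reaches from about 0.35 to 0.85 m from the base axis. Payload 8.1 kg.
Tool frame: the origin (TCP) lies at the centre of the arm's flange, where the gripper is bolted on; the fingertips stand 186 mm ahead of it and the grasp point (between the pads) lies 167 mm ahead of it (robot.grasp_offset is the distance from the TCP to the grasp point, in m); z points along the fingers, y is the line along which they close (so a half turn about z gives the same grasp; the last joint's range is limited). The gripper opens to 93 mm and grips with 3 to 60 N. Pads are 15 mm wide; open, the fingers measure 128 mm over their backs; the gripper's body (75 mm by 188 mm) begins 65 mm behind the grasp point.
Start: joints at [-0.085, 0.13, 1.488, -0, 1.523, -0.085], TCP at [0.6, 0, 0.405] pointing down, gripper open.
Joint ranges: [-2.96, 2.96], [-0.89, 2.26], [0.02, 2.5], [-1.34, 4.48], [0, 2.73], [-2.66, 2.66]. Speed limits (rad/s): [2.39, 2.39, 2.79, 3.14, 3.14, 3.14].

### API

Orientations are given as a rotation vector (axis times angle).
In Python, from plant import robot gives the robot as it stands.
- The arm moves only by the tool drive_tool, never from a script. Its argument "moves" is one flat list of numbers, 7 for each row, row after row: the finger opening in mm, from 0 to 93, then the shift along the tool's x, y, z in mm, then the turn, a rotation vector about the tool's x, y, z in degrees. A call has 1 to 8 rows; each row shifts and turns the commanded pose from where the row before left it, along the tool's axes as they then stand; what a row does not reach is not made up. A row lasts 1/10 s, in which the tool goes at most 50 mm and 8.59 degrees, less where a joint would pass 70% of its speed; a pose out of reach is approached as far as the arm can. A call is refused whole if a number of a shift passes 50 or a number of a turn 8.59, either way. A call with a gripper value outside its range is refused whole. The fingers move at their own pace and stop on an object; "grip_force" is the grip in N (left out, the last holds). Time passes only in rows, so rows that do not move let the fingers close. It gives the time, the measured TCP pose, the force, the opening and the grip force at its end, in the units of the state.
- robot.read_state(): the state, without advancing time (a new reading comes with each control period).
- robot.read_camera(name): name is "scene" or "side" or "wrist"; returns a dict with "color" (384x512x3 uint8, red, green, blue), "depth" (384x512 float32, m along the optical axis (not along the pixel's ray), 0 where there is no reading), "mtx" (3x3 intrinsics, pixels), "R" (3x3) and "t" (3): a world point X has camera coordinates R X + t. Camera axes: x right, y down, z forward; pixel columns grow to the right and rows downward; lengths in m; the calibration is good to about 2 mm. A picture is of the moment at which its call begins.
- robot.close_job(): hands the job in; it is judged then, once.
The state is a dict: "t": time; "q": joint angles; "dq": joint speeds; "joint_torque": joint torques, N m; "tool_pos": TCP position; "orientation": TCP orientation; "force": force on the tool from outside, world axes, zero at the start; "wrist_torque": the same for the moment, N m; "opening": finger opening in m; "gripper_force": force on a finger pad.
Only numpy, scipy, OpenCV 4.12 (cv2) and the standard library are available. Lean on these libraries where they do the work, as an engineer would, in place of code of your own. Each camera call takes 0.05 s, during which the arm holds its last target. There are 200 camera calls.

### The job

Pick up the empty take-up reel by its orange grip and fit it on the splined drive shaft of the bench chain winder: set it over the shaft's round nose, rock it gently to and fro under light pressure until the teeth mesh, and push it down fully home on the shoulder, then let go. While the teeth are not yet meshed never press with more than about 60 N, and leave the pot, the bead tray, the green cup and the red pliers where they are.

Things in the scene. Friction and masses are not known exactly. Their poses are not given: they have to be found in the camera images.
- reel_grip (a point): Grip point of the loose take-up reel (about 0.2 kg; white drum between two blue 84 mm flanges), on its axis, 60 mm above its underside. It lies in an orange bar on the upper flange: 16 mm thick along this point's x, 44 mm long along its y, rising from the flange face 20 mm below this point to 12 mm above it. z points up the reel's axis.
- reel_bore (a point): Centre of the reel's underside, 60 mm below reel_grip, same axes; the reel stands on it. Mouth of the splined bore: 37 mm deep, closed at the top, 42 mm diameter, 6 straight teeth 60 degrees apart, 4 mm wide, reaching in to radius 12.5 mm, from the underside to 30 mm up; one tooth lies on +y.
- seat (a point): Centre of the upper face of the shaft's shoulder (56 mm diameter) on the chain winder, a grey housing 112x112x46 mm fixed to the table; 54 mm above the table, z up. Its x and y are the housing's and tell nothing of the shaft's angle. Reel fully home: underside on this face (reel_grip 60 mm above it). Teeth unmeshed: the reel stops 22 mm higher; they mesh within about 5 degrees of the right angle.
- nose (a point): Tip of the upright steel drive shaft, 34 mm above seat. Top 12 mm: plain round nose, 21 mm diameter, tapering to 10 mm at the tip. Below, for 22 mm down to the shoulder: 6 straight teeth 60 degrees apart, 7 mm wide, outer diameter 36, root 22 mm, flat upper ends. The shaft stands at an unknown angle, held by a brake that slips at about 0.3 N m.
- pot: White screw pot, 45 mm diameter, 38 mm tall; origin at the centre of its underside. To be left alone.
- beads: Blue tray with beads, 66 x 90 x 20 mm; origin at the centre of its underside. To be left alone.
- green_cup: Round green cup with beads, 56 mm diameter, 21 mm tall; origin at the centre of its underside. To be left alone.
- red_pliers: Pliers with red handles lying flat, 148 x 46 x 12 mm; origin at the middle of the underside. To be left alone.
Mind the look-alikes: they are no part of the job. What is shaped like the part that bears reel_grip but yellow is not meant.

How it is judged:
On the way:
1. the reel is lifted and brought upright over the shaft's nose (horizontal distance between reel_grip and seat below 0.015 m and z of reel_grip in the frame of seat above 0.075 m and angle between reel_grip's own z axis and vertical below 0.3 rad), for 0.1 s.
At the end, for the whole second after the job is handed in: The reel's teeth are meshed with the shaft's and its underside lies on the shoulder (within 2 mm), centred within 4 mm, upright within 3 degrees, at rest and released (horizontal distance between reel_grip and seat below 0.004 m and z of reel_grip in the frame of seat between 0.057 and 0.062 m and angle between reel_grip's own z axis and vertical below 0.05 rad and linear speed of reel below 0.02 m/s); the robot touches nothing.
It fails at once if the reel is pressed against the winder with more than 60 N while the teeth are not meshed (contact force between reel and winder above 60 N and z of reel_grip in the frame of seat above 0.076 m).
It fails at once if a bystander (pot, bead tray, green cup or red pliers) is moved by more than 15 mm (distance of any of pot, beads, green_cup, red_pliers from where it was at the start of the episode above 0.015 m).
It also fails if it takes over 58 s, if anything falls off the work surface, if the arm or the gripper's body presses on something with over 40 N, if the wrist force passes 120 N, or if a joint passes its speed limit or range.

## Working session

There is one attempt and no reset: what is moved stays moved. The work goes in short steps, Python scripts to look and compute and a tool call to move; the robot and the scene stay as the last step left them, time stands still between calls to the robot, and variables do not carry over. Pictures are saved under pics/ and viewed, at most 10 in all, crops included, and the job is handed in when it is done.

Besides the shell and the picture viewer there is one more tool, called after ">>>" by a JSON object that holds its "fn" and its "kwargs". drive_tool: Moves the arm, as the interface text tells. Its arguments: {"type":"object","properties":{"moves":{"type":"array","items":{"type":"number"}},"grip_force":{"type":"number"}},"required":["moves"]}

```bash
mkdir -p pics; cat > h.py <<'E'
import numpy as np, cv2
from scipy.spatial.transform import Rotation as Ro
from plant import robot
def cam(n):
    return robot.read_camera(n)
def save(c,f): cv2.imwrite(f,cv2.cvtColor(c['color'],cv2.COLOR_RGB2BGR))
def pts(c):
    h,w=c['depth'].shape; u,v=np.meshgrid(np.arange(w),np.arange(h)); d=c['depth']
    K=c['mtx']; X=np.stack([(u-K[0,2])/K[0,0]*d,(v-K[1,2])/K[1,1]*d,d],-1)
    return (X-c['t'])@c['R']   # R^T (X-t)
def ray(c,u,v,z):
    K=c['mtx']; r=np.array([(u-K[0,2])/K[0,0],(v-K[1,2])/K[1,1],1])
    o=-c['R'].T@c['t']; d=c['R'].T@r
    return o+d*(z-o[2])/d[2]
E
python3 - <<'E'
from h import *
cs={n:cam(n) for n in('scene','side','wrist')}
im=[cv2.cvtColor(cs[n]['color'],cv2.COLOR_RGB2BGR) for n in cs]
a=np.zeros((600,800,3),np.uint8)
cv2.imwrite('pics/a.png',im[0]);cv2.imwrite('pics/b.png',im[1]);cv2.imwrite('pics/w.png',im[2])
for n,c in cs.items():
    np.savez('c_%s.npz'%n,**c); print(n,-c['R'].T@c['t'],c['R'][2],c['mtx'][0,0])
    hsv=cv2.cvtColor(c['color'],cv2.COLOR_RGB2HSV); P=pts(c)
    for nm,lo,hi in(('orange',(5,140,100),(20,255,255)),('yellow',(21,140,100),(34,255,255))):
        m=cv2.inRange(hsv,lo,hi); k,l,s,ce=cv2.connectedComponentsWithStats(m)
        for i in range(1,k):
            if s[i,4]>25: 
                q=P[(l==i)&(c['depth']>0)]; print(nm,s[i],ce[i].round(1),np.median(q,0).round(3) if len(q) else '',q[:,2].max().round(3) if len(q) else '')
print(robot.read_state())
E
```

```text
scene [ 0.26645855 -0.59831378  0.72505182] [ 0.30131108  0.68692983 -0.66131614] 357.80745979974506
orange [218 171  17  17 140] [225.8 180. ] [0.531 0.199 0.043] 0.074
orange [223 200  17  19 153] [230.4 210.2] [0.495 0.069 0.044] 0.075
orange [270 219  18   7  97] [278.6 221.9] [ 0.59  -0.034  0.071] 0.075
orange [269 226  19  11 100] [277.6 232.5] [ 0.582 -0.045  0.041] 0.046
yellow [213 175  27  26 357] [226.  189.2] [0.521 0.187 0.038] 0.045
yellow [263 221  31  30 504] [277.6 238. ] [ 0.576 -0.052  0.038] 0.063
side [0.04767647 0.82435079 0.65187572] [ 0.48415578 -0.69642817 -0.52969895] 447.40987136076285
orange [263 169  19  18 166] [272.3 179.1] [ 0.586 -0.024  0.043] 0.074
orange [275 197  13  11  94] [281.1 202.1] [0.496 0.074 0.07 ] 0.074
orange [272 208  18  10  84] [282.2 213.1] [0.49  0.078 0.041] 0.056
orange [225 223  22  20 248] [235.5 232.4] [0.525 0.214 0.045] 0.074
yellow [258 175  30  27 405] [272.  189.5] [ 0.577 -0.014  0.037] 0.042
yellow [217 227  37  34 654] [235.8 245.4] [0.513 0.225 0.038] 0.042
wrist [0.5999691  0.07449429 0.38327605] [-0.0014922  -0.26
[... 345 characters left out ...]
.15, 'q': array([-8.53824720e-02,  1.30985665e-01,  1.48901753e+00, -2.72372582e-05,
        1.52301836e+00, -8.54010218e-02]), 'dq': array([-5.05687666e-05, -1.44043762e-03, -1.62599102e-03,  9.83380276e-04,
       -1.64033439e-04,  2.11593529e-04]), 'joint_torque': array([ 8.59073725e-05, -5.60473788e+01, -4.92333663e+01,  7.68201635e-02,
        3.05504061e-02, -1.41810942e-04]), 'tool_pos': array([5.99824205e-01, 4.26803397e-05, 4.03935818e-01]), 'orientation': array([-2.22065877e+00, -2.22070290e+00,  1.47814667e-03]), 'force': array([-0.82129289, -1.89150303,  0.40323114]), 'wrist_torque': array([0.02316295, 0.00657926, 0.03769166]), 'gripper_force': 0.0, 'opening': 0.0930727308589687}
```

View pics/a.png

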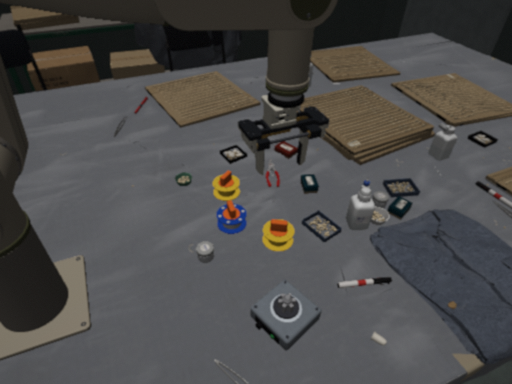

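View pics/w.png

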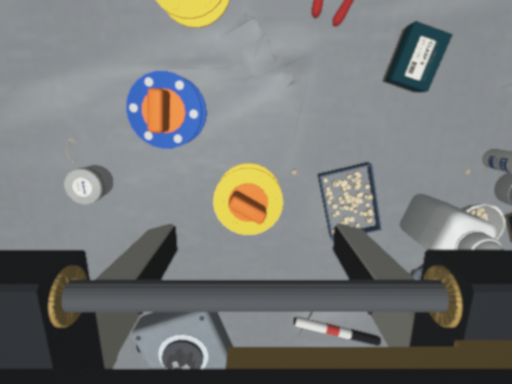

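The candidates are the blue-flanged reel (scene 231,216; wrist 165,110), and two yellow ones at wrist (195,10) and (248,200). The blue flanges match the description. The winder is at scene (288,303), the pot at wrist (85,185) and the bead tray at wrist (350,200). I'll confirm the reel with a crop and measure the bar and the winder.

```bash
python3 - <<'E'
from h import *
L=lambda n:dict(np.load('c_%s.npz'%n))
c=L('wrist'); im=cv2.cvtColor(c['color'],cv2.COLOR_RGB2BGR)
cv2.imwrite('pics/crop1.png',cv2.resize(im[55:165,95:245],None,fx=5,fy=5,interpolation=cv2.INTER_CUBIC))
P=pts(c); hsv=cv2.cvtColor(c['color'],cv2.COLOR_RGB2HSV)
box=np.zeros(hsv.shape[:2],bool); box[60:160,100:225]=1
top=(P[...,2]>0.066)&(P[...,2]<0.085)&box
v,u=np.nonzero(top)
g=np.array([ray(c,a,b,0.072)[:2] for a,b in zip(u,v)])
r=cv2.minAreaRect((g*1000).astype(np.float32)); print('bar top',r,len(g),P[top].mean(0))
blue=cv2.inRange(hsv,(105,120,60),(130,255,255))>0
fl=blue&box&(P[...,2]>0.034)
v,u=np.nonzero(fl); g=np.array([ray(c,a,b,0.040)[:2] for a,b in zip(u,v)])
print('flange',np.median(P[fl][:,2]),cv2.minEnclosingCircle((g*1000).astype(np.float32)))
for n in('scene','side'):
    c=L(n);P=pts(c)
    m=(P[...,2]>0.035)&(P[...,2]<0.1)&(P[...,1]<-0.1)&(P[...,1]>-0.35)&(P[...,0]>0.3)&(P[...,0]<0.65)
    k,l,s,ce=cv2.connectedComponentsWithStats(m.astype(np.uint8))
    for i in range(1,k):
        if s[i,4]>150:
            q=P[l==i]; t=q[(q[:,2]>.042)&(q[:,2]<.050)]; print(n,s[i],q[:,2].max(),cv2.minAreaRect((t[:,:2]*1000).astype(np.float32)), q[q[:,2]>.07].mean(0))
E
```

```text
bar top ((499.937744140625, 75.16506958007812), (43.3693962097168, 16.14226722717285), 84.7082748413086) 732 [0.49940492 0.07558929 0.07065919]
flange 0.03959034161867539 ((499.1971740722656, 75.26876068115234), 41.3120002746582)
scene [ 251  279   71   66 2567] 0.08910578397719554 ((502.3663024902344, -248.23760986328125), (111.43429565429688, 111.2541732788086), 19.623258590698242) [ 0.50065316 -0.25060985  0.0792337 ]
side [318 145  43  29 861] 0.08786956095667248 ((499.8857727050781, -242.78652954101562), (109.96131134033203, 111.87389373779297), 19.734249114990234) [ 0.49823573 -0.24091771  0.07726486]
```

View pics/crop1.png

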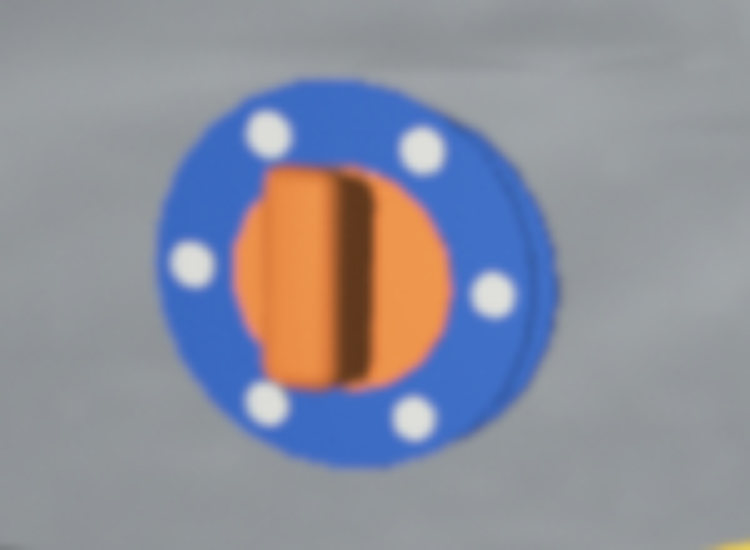

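The crop shows a blue flange with an orange bar, the long axis near vertical in the image. The bar measures 43x16 mm at z 0.071, so this is the reel. First I'll look down on the shaft with the empty gripper.

>>> {"fn": "drive_tool", "kwargs": {"moves": [93,-40,-17,0,0,0,0,93,-40,-17,0,0,0,0,93,-40,-17,0,0,0,0,93,-40,-17,0,0,0,0,93,-40,-16,0,0,0,0,93,-40,-16,0,0,0,0,93,0,0,0,0,0,0,93,0,0,0,0,0,0]}}

```text
t: 0.95
tool_pos: [0.4995, -0.2407, 0.4044]
orientation: [-2.224, -2.218, -0.0]
force: [-0.3, 0.2, -0.8]
opening: 0.0931
gripper_force: 0.0
```

```bash
python3 - <<'E'
from h import *
c=cam('wrist'); np.savez('c_w2.npz',**c); P=pts(c)
im=cv2.cvtColor(c['color'],cv2.COLOR_RGB2BGR)
s=robot.read_state(); print(s['t'],s['tool_pos'],s['orientation'],s['force'])
z=P[...,2]; near=np.hypot(P[...,0]-.5,P[...,1]+.245)<.09
for lo,hi,pl in((.0735,.079,.076),(.051,.0575,.054),(.04,.0495,.046)):
    m=near&(z>lo)&(z<hi); v,u=np.nonzero(m)
    g=(np.array([ray(c,a,b,pl)[:2] for a,b in zip(u,v)])*1000).astype(np.float32)
    print(pl,len(g),u.mean(),v.mean(),cv2.minEnclosingCircle(g),cv2.minAreaRect(g))
v,u=np.nonzero(near&(z>.06)); print(u.min(),u.max(),v.min(),v.max())
cu,cv_=int(u.mean()),int(v.mean())
cv2.imwrite('pics/crop2.png',cv2.resize(im[max(cv_-50,0):cv_+50,cu-65:cu+65],None,fx=6,fy=6,interpolation=cv2.INTER_CUBIC)); print(cu,cv_)
E
```

```text
1.0 [ 0.50000481 -0.239814    0.40443835] [-2.22182345e+00 -2.22002510e+00 -5.96288260e-04] [-0.60846673  0.87207871 -0.51356281]
0.076 301 256.5282392026578 187.62126245847176 ((501.7020263671875, -244.87869262695312), 18.065765380859375) ((501.725830078125, -245.0380401611328), (35.397212982177734, 32.90326690673828), 39.21723937988281)
0.054 1102 256.36569872958256 180.8421052631579 ((501.4842224121094, -244.74009704589844), 27.842439651489258) ((501.6092529296875, -244.88784790039062), (54.372802734375, 55.17009353637695), 89.94146728515625)
0.046 6975 256.40329749103944 177.82021505376343 ((501.68389892578125, -244.19967651367188), 74.81658172607422) ((501.4961853027344, -243.7845916748047), (109.8351821899414, 109.9100112915039), 19.83310317993164)
0 511 0 383
259 312
```

View pics/crop2.png

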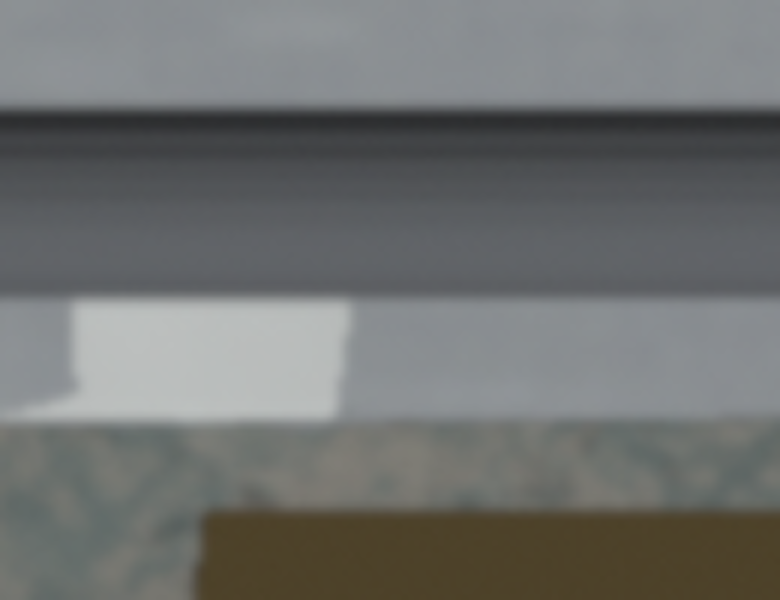

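The crop missed and shows only the gripper housing. The measured circles are right, though: tooth diameter 36 mm and shoulder 56 mm, centred at (0.5016,-0.2448). Next is the tooth phase.

```bash
python3 - <<'E'
from h import *
c=dict(np.load('c_w2.npz')); P=pts(c); im=cv2.cvtColor(c['color'],cv2.COLOR_RGB2BGR)
cv2.imwrite('pics/crop3.png',cv2.resize(im[145:225,205:310],None,fx=7,fy=7,interpolation=cv2.INTER_CUBIC))
z=P[...,2]; near=np.hypot(P[...,0]-.5016,P[...,1]+.2448)<.03
v,u=np.nonzero(near&(z>.0715)&(z<.082))
g=np.array([ray(c,a,b,.076)[:2] for a,b in zip(u,v)])-[.5016,-.2448]
r=np.hypot(*g.T); th=np.arctan2(g[:,1],g[:,0])
for a,b in((.0125,.019),(.014,.018),(.015,.02)):
    k=(r>a)&(r<b); s=np.exp(6j*th[k]).mean(); print(k.sum(),abs(s),np.degrees(np.angle(s))/6)
k=(r>.0125)&(r<.02); print(np.histogram(np.degrees(th[k])%360,36,(0,360))[0])
E
```

```text
225 0.6683612468023152 -19.42979134172059
157 0.678256798142906 -19.55917004110771
128 0.7084151136991582 -19.344682142201766
[ 0  0  5 13 15  6  0  0  5 15 14  6  0  0  5 13 14  6  0  0  6 14 10  7
  0  0  3 14 12  5  0  0  4 12 13  8]
```

View pics/crop3.png

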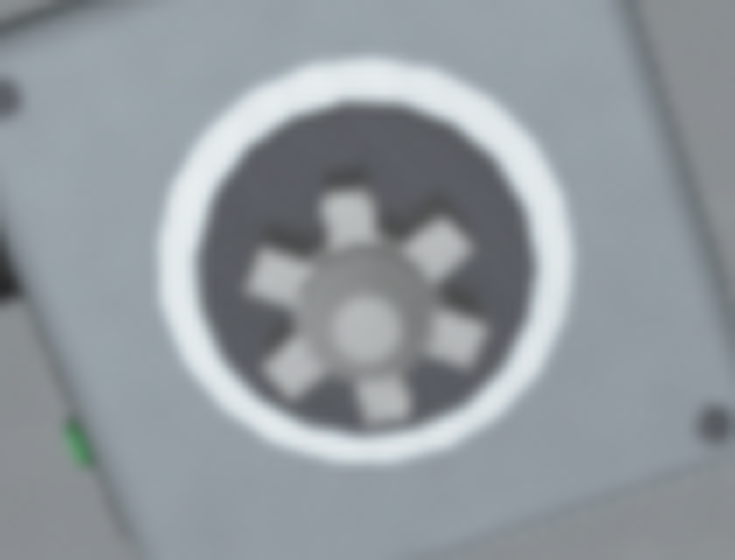

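Shaft teeth lie at 40.6°+60k, so the reel's tooth (84.7°) must turn about -14° to 70.6°. Going for the reel now.

>>> {"fn": "drive_tool", "kwargs": {"moves": [60,40,0,0,0,0,0,60,40,0,0,0,0,0,60,40,0,10,0,0,0,60,40,0,10,0,0,0,60,40,0,20,0,0,0,60,40,0,20,0,0,0,60,40,0,20,0,0,0,60,35,0,20,0,0,5.3]}}

```text
t: 1.8
tool_pos: [0.4993, 0.0786, 0.3041]
orientation: [-2.319, -2.119, -0.001]
force: [0.6, 1.0, -0.0]
opening: 0.0599
gripper_force: 0.0
```

>>> {"fn": "drive_tool", "kwargs": {"moves": [60,0,0,0,0,0,0,60,0,0,0,0,0,0]}}

```text
t: 2.0
tool_pos: [0.4994, 0.077, 0.3042]
orientation: [-2.316, -2.122, 0.002]
force: [-0.2, -0.1, 0.7]
opening: 0.06
gripper_force: 0.0
```

```bash
cat > st.py <<'E'
from h import *
import sys
s=robot.read_state(); R=Ro.from_rotvec(s['orientation']).as_matrix()
print(s['t'],s['tool_pos'].round(4),'yaw_y',np.degrees(np.arctan2(R[1,1],R[0,1])).round(2),'z',R[:,2].round(3),'F',s['force'].round(1),'T',s['wrist_torque'].round(2),s['opening'],s['gripper_force'])
if len(sys.argv)>1:
    g=np.array([float(x) for x in sys.argv[1:4]])
    print('shift mm',(R.T@(g-s['tool_pos'])*1000).round(1))
E
python3 st.py .4997 .0752 .231
```

```text
2.0 [0.4994 0.077  0.3042] yaw_y -5.01 z [-0.001 -0.    -1.   ] F [-0.2 -0.1  0.7] T [ 0.06 -0.01  0.04] 0.05996240895055425 0.0
shift mm [-1.8  0.5 73.2]
```

>>> {"fn": "drive_tool", "kwargs": {"moves": [60,-1,0,25,0,0,0,60,0,0,25,0,0,0,60,0,0,15,0,0,0,60,0,0,9,0,0,0,0,0,0,0,0,0,0,0,0,0,0,0,0,0,0,0,0,0,0,0,0,0,0,0,0,0,0,0], "grip_force": 35}}

```text
t: 2.8
tool_pos: [0.5004, 0.074, 0.2318]
orientation: [2.321, 2.116, 0.002]
force: [-0.1, 0.1, -1.0]
opening: 0.0329
gripper_force: 0.0
```

>>> {"fn": "drive_tool", "kwargs": {"moves": [0,0,0,0,0,0,0,0,0,0,0,0,0,0]}}

```text
t: 3.0
tool_pos: [0.4999, 0.0741, 0.2311]
orientation: [2.322, 2.116, 0.0]
force: [-3.2, 0.4, 1.2]
opening: 0.017
gripper_force: 1.3
```

```bash
python3 st.py
```

```text
3.0 [0.4999 0.0741 0.2311] yaw_y -5.3 z [ 0.  0. -1.] F [-3.2  0.4  1.2] T [-0.01  0.49 -0.  ] 0.016950933253390785 1.2777897343039513
```

>>> {"fn": "drive_tool", "kwargs": {"moves": [0,0,0,0,0,0,0,0,0,0,0,0,0,0,0,0,0,0,0,0,0,0,0,0,-10,0,0,0,0,0,0,-25,0,0,0,0,0,0,-30,0,0,0,0,0,0,-30,0,0,0,0,0,0,-25,0,0,0]}}

```text
t: 3.8
tool_pos: [0.4999, 0.074, 0.3527]
orientation: [2.321, 2.116, 0.001]
force: [-0.3, 0.9, -2.7]
opening: 0.0159
gripper_force: 35.0
```

```bash
python3 - <<'E'
from h import *
c=cam('wrist'); save(c,'pics/d.png')
E
python3 st.py .5016 -.2448 .35
```

```text
3.85 [0.5011 0.0741 0.3573] yaw_y -5.3 z [ 0.007  0.    -1.   ] F [2.9 0.3 1.5] T [-0.02 -0.2  -0.  ] 0.015720955495801027 34.999505281448364
shift mm [-317.5   29.9    7.2]
```

View pics/d.png

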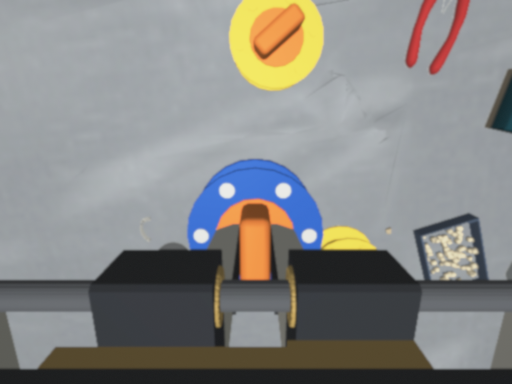

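The reel is held, its blue flange centred at about (255,240) between the fingers. I'll fit the visible flange rim for its offset relative to the tool.

```bash
cat > off.py <<'E'
from h import *
from scipy.optimize import least_squares
c=cam('wrist'); s=robot.read_state()
R=Ro.from_rotvec(s['orientation']).as_matrix()
hsv=cv2.cvtColor(c['color'],cv2.COLOR_RGB2HSV); m=cv2.inRange(hsv,(105,120,60),(130,255,255)); P=pts(c)
zt=s['tool_pos'][2]-.191
k=(m>0)&(abs(P[...,2]-zt)<.004); k[:140]=0; print(k.sum(),'flange z',np.median(P[k][:,2])-zt)
v,u=np.nonzero(k); b=[]
for col in range(u.min()+3,u.max()-2):
    w=v[u==col]
    if len(w): b.append(ray(c,col,w.min()-.5,zt)[:2])
b=np.array(b)
f=least_squares(lambda p:np.hypot(*(b-p).T)-.042,[*s['tool_pos'][:2]],loss='soft_l1',f_scale=.0005)
print('centre',f.x,'rms',np.sqrt(np.mean(f.fun**2)),'tool off mm',((R.T@np.r_[f.x-s['tool_pos'][:2],0])*1000).round(2))
E
python3 off.py; python3 st.py
```

```text
4564 flange z 0.0016293965848857284
centre [0.50256558 0.07512861] rms 0.00027381145801120464 tool off mm [1.16 1.26 0.01]
3.9 [0.5012 0.0741 0.3552] yaw_y -5.3 z [ 0.007  0.    -1.   ] F [ 1.6 -0.2 -2.7] T [ 0.03 -0.04 -0.01] 0.015700313689985503 34.99944090843201
```

>>> {"fn": "drive_tool", "kwargs": {"moves": [0,-40,4,0,0,0,0,0,-40,4,0,0,0,0,0,-40,4,0,0,0,0,0,-40,4,0,0,0,0,0,-40,4,0,0,0,0,0,-40,4,0,0,0,0,0,-40,3,0,0,0,0,0,-38,3,0,0,0,0]}}

```text
t: 4.7
tool_pos: [0.4997, -0.2469, 0.3486]
orientation: [-2.32, -2.115, 0.001]
force: [1.1, 0.2, -2.0]
opening: 0.0157
gripper_force: 35.0
```

>>> {"fn": "drive_tool", "kwargs": {"moves": [0,0,0,0,0,0,7,0,0,0,0,0,0,7.1,0,0,0,0,0,0,0,0,0,0,0,0,0,0,0,0,0,0,0,0,0]}}

```text
t: 5.2
tool_pos: [0.5003, -0.245, 0.35]
orientation: [-2.56, -1.819, 0.001]
force: [0.3, 0.2, -2.5]
opening: 0.0159
gripper_force: 35.0
```

```bash
python3 st.py .5016 -.2448 .35; python3 off.py; python3 st.py .5016 -.2448 .35
```

```text
5.2 [ 0.5003 -0.245   0.35  ] yaw_y -19.21 z [-0.001  0.001 -1.   ] F [ 0.3  0.2 -2.5] T [-0.04  0.07  0.02] 0.015891228625487506 34.9994158744812
shift mm [ 0.6  1.2 -0. ]
4587 flange z -0.000801470835753354
centre [ 0.50011318 -0.2435338 ] rms 0.0003382196406135417 tool off mm [ 1.31 -0.75  0.  ]
5.25 [ 0.5004 -0.245   0.3503] yaw_y -19.24 z [-0.001  0.    -1.   ] F [-0.2 -0.2 -2.4] T [-0.02 -0.01  0.06] 0.01604560655077766 34.99942660331726
shift mm [0.6 1.1 0.3]
```

>>> {"fn": "drive_tool", "kwargs": {"moves": [0,-0.6,1.4,10,0,0,0,0,0,0,10,0,0,0,0,0,0,6,0,0,0,0,0,0,4,0,0,0,0,0,0,4,0,0,0,0,0,0,3,0,0,0,0,0,0,0,0,0,0]}}

```text
t: 5.95
tool_pos: [0.5014, -0.2464, 0.3133]
orientation: [-2.564, -1.815, 0.0]
force: [1.0, 0.3, -1.9]
opening: 0.0158
gripper_force: 35.0
```

```bash
python3 st.py .5016 -.2448 .307
```

```text
5.95 [ 0.5014 -0.2464  0.3133] yaw_y -19.4 z [-0.  0. -1.] F [ 1.   0.3 -1.9] T [-0.   -0.    0.02] 0.015840671611039227 34.999346137046814
shift mm [ 1.5 -0.4  6.3]
```

>>> {"fn": "drive_tool", "kwargs": {"moves": [0,0,0,2,0,0,0,0,0,0,2,0,0,0,0,0,0,2,0,0,0,0,0,0,1,0,0,0,0,0,0,0,0,0,0]}}

```text
t: 6.45
tool_pos: [0.5015, -0.2464, 0.3065]
orientation: [-2.564, -1.815, 0.0]
force: [-0.0, -0.3, -3.1]
opening: 0.0156
gripper_force: 35.0
```

```bash
python3 st.py .5016 -.2448 .307
```

```text
6.45 [ 0.5015 -0.2464  0.3065] yaw_y -19.4 z [-0.  0. -1.] F [-0.  -0.3 -3.1] T [0.04 0.06 0.01] 0.015610698636135881 34.999346137046814
shift mm [ 1.5 -0.4 -0.5]
```

>>> {"fn": "drive_tool", "kwargs": {"moves": [0,0,0,1,0,0,0,0,0,0,1,0,0,0,0,0,0,0,0,0,0]}}

```text
t: 6.75
tool_pos: [0.5015, -0.2464, 0.3046]
orientation: [-2.564, -1.815, 0.0]
force: [0.0, -0.2, -2.4]
opening: 0.0163
gripper_force: 35.0
```

>>> {"fn": "drive_tool", "kwargs": {"moves": [0,0,0,1,0,0,0,0,0,0,0,0,0,0,0,0,0,0,0,0,0]}}

```text
t: 7.05
tool_pos: [0.5015, -0.2464, 0.3037]
orientation: [-2.564, -1.815, 0.0]
force: [-0.1, 0.7, -2.2]
opening: 0.016
gripper_force: 35.0
```

```bash
python3 st.py .5016 -.2448 .307
```

```text
7.05 [ 0.5015 -0.2464  0.3037] yaw_y -19.4 z [-0.  0. -1.] F [-0.1  0.7 -2.2] T [ 0.02 -0.02 -0.01] 0.016036909759362557 34.99944448471069
shift mm [ 1.5 -0.5 -3.3]
```

No force 3 mm below the unmeshed stop, so the teeth are entering. Continuing gently.

>>> {"fn": "drive_tool", "kwargs": {"moves": [0,0,0,2,0,0,0,0,0,0,2,0,0,0,0,0,0,2,0,0,0,0,0,0,0,0,0,0]}}

```text
t: 7.45
tool_pos: [0.5014, -0.2463, 0.2972]
orientation: [-2.563, -1.815, 0.001]
force: [0.1, -0.9, -2.4]
opening: 0.0156
gripper_force: 35.0
```

>>> {"fn": "drive_tool", "kwargs": {"moves": [0,0,0,2,0,0,0,0,0,0,2,0,0,0,0,0,0,2,0,0,0,0,0,0,2,0,0,0,0,0,0,0,0,0,0]}}

```text
t: 7.95
tool_pos: [0.5014, -0.2463, 0.2893]
orientation: [-2.563, -1.815, 0.0]
force: [-0.4, -0.1, -3.0]
opening: 0.0159
gripper_force: 35.0
```

```bash
python3 st.py .5016 -.2448 .285
```

```text
7.95 [ 0.5014 -0.2463  0.2893] yaw_y -19.4 z [-0.001  0.    -1.   ] F [-0.4 -0.1 -3. ] T [ 0.01 -0.01  0.02] 0.015945473269446096 34.999385476112366
shift mm [ 1.5 -0.3  4.3]
```

>>> {"fn": "drive_tool", "kwargs": {"moves": [0,0,0,2,0,0,0,0,0,0,1,0,0,0,0,0,0,0,0,0,0]}}

```text
t: 8.25
tool_pos: [0.5015, -0.2464, 0.2865]
orientation: [-2.564, -1.815, 0.0]
force: [0.1, 0.4, -2.8]
opening: 0.0155
gripper_force: 35.0
```

>>> {"fn": "drive_tool", "kwargs": {"moves": [0,0,0,1,0,0,0,0,0,0,0.5,0,0,0,0,0,0,0,0,0,0]}}

```text
t: 8.55
tool_pos: [0.5015, -0.2464, 0.2852]
orientation: [-2.564, -1.815, 0.0]
force: [0.4, 0.2, -3.4]
opening: 0.016
gripper_force: 35.0
```

>>> {"fn": "drive_tool", "kwargs": {"moves": [0,0,0,0.5,0,0,0,0,0,0,0,0,0,0]}}

```text
t: 8.75
tool_pos: [0.5016, -0.2464, 0.285]
orientation: [2.564, 1.815, 0.0]
force: [-0.9, 1.3, -0.3]
opening: 0.016
gripper_force: 35.0
```

>>> {"fn": "drive_tool", "kwargs": {"moves": [0,0,0,0.5,0,0,0,0,0,0,0.3,0,0,0,0,0,0,0,0,0,0]}}

```text
t: 9.05
tool_pos: [0.5016, -0.2464, 0.285]
orientation: [2.564, 1.815, 0.0]
force: [-4.2, 2.2, 7.1]
opening: 0.0156
gripper_force: 35.0
```

It's seated on the shoulder: it stops at TCP z 0.285 as predicted, under 7 N. Releasing and lifting off.

>>> {"fn": "drive_tool", "kwargs": {"moves": [40,0,0,-0.8,0,0,0,40,0,0,0,0,0,0,40,0,0,0,0,0,0,40,0,0,0,0,0,0,40,0,0,0,0,0,0,40,0,0,0,0,0,0]}}

```text
t: 9.65
tool_pos: [0.5015, -0.2464, 0.2846]
orientation: [-2.564, -1.815, 0.0]
force: [0.5, 0.3, -0.4]
opening: 0.0398
gripper_force: 0.0
```

>>> {"fn": "drive_tool", "kwargs": {"moves": [60,0,0,-10,0,0,0,60,0,0,-20,0,0,0,60,0,0,-30,0,0,0,60,0,0,-30,0,0,0,60,0,0,-20,0,0,0,60,0,0,0,0,0,0,60,0,0,0,0,0,0]}}

```text
t: 10.35
tool_pos: [0.5016, -0.2464, 0.3952]
orientation: [2.563, 1.815, 0.001]
force: [0.2, -0.8, 0.2]
opening: 0.0599
gripper_force: 0.0
```

```bash
python3 st.py; python3 - <<'E'
from h import *
c=cam('wrist'); save(c,'pics/e.png'); P=pts(c)
hsv=cv2.cvtColor(c['color'],cv2.COLOR_RGB2HSV)
near=np.hypot(P[...,0]-.5016,P[...,1]+.2448)<.06
m=near&(P[...,2]>.085)&(P[...,2]<.1)&(cv2.inRange(hsv,(105,120,60),(130,255,255))>0)
v,u=np.nonzero(m); g=np.array([ray(c,a,b,.094)[:2] for a,b in zip(u,v)])
print(P[m][:,2].mean(),cv2.minEnclosingCircle((g*1000).astype(np.float32)))
t=near&(P[...,2]>.118)&(P[...,2]<.14); print(P[t].mean(0),np.median(P[t][:,2]))
A=np.c_[P[m][:,:2],np.ones(m.sum())]; print('tilt',np.linalg.lstsq(A,P[m][:,2],rcond=None)[0][:2])
c=cam('side'); save(c,'pics/f.png')
E
```

```text
10.35 [ 0.5016 -0.2464  0.3952] yaw_y -19.4 z [ 0.001 -0.001 -1.   ] F [ 0.2 -0.8  0.2] T [0.02 0.05 0.01] 0.05992738429558889 0.0
0.09352833409268076 ((501.55718994140625, -244.30084228515625), 41.32197952270508)
[ 0.50199813 -0.24342682  0.12467712] 0.12496718560353641
tilt [-0.00077562 -0.00102714]
```

View pics/e.png

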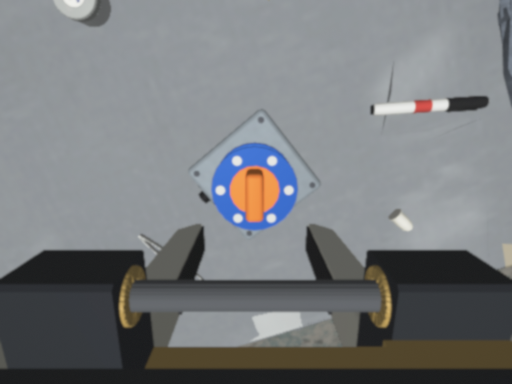

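The reel (wrist pixel 255,187) sits on the winder, flange at z 0.0935 (0.094 when home), centred within 1 mm, level and released.

```bash
python3 -c "
from plant import robot
print(robot.close_job())"
```

```text
the job is handed in; nothing more can be done
None
```

The job is handed in: the blue reel is meshed and fully home on the shoulder. It is centred within about 1 mm, level and released, and it never needed rocking because the teeth slid in with no measurable press (about 7 N once seated).

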